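# Take the left-hand-threaded burr nut off a spice grinder

### The arm

A 6-joint arm with a two-finger parallel gripper is mounted at the origin on a cart in front of the work surface, level with it; the furniture and walls round the work are solid. World frame = base frame: x ahead of the robot, y to its left, z up, the work surface at z = 0. Lengths are in m, angles in rad, forces in N, time in s.
With the tool pointing down it reaches from about 0.3 to 0.875 m from the base axis. Payload 6.4 kg.
Tool frame: the origin (TCP) lies between the finger pads; the fingertips stand ctrl.tip_extent ahead of it and the grasp point (between the pads) is the TCP (ctrl.tip_extent is the distance from the TCP to the fingertips, in m); z points along the fingers, y is the line along which they close (so a half turn about z gives the same grasp; the last joint's range is limited). The gripper opens to 85 mm and grips with 20 to 120 N. Pads are 22 mm wide; open, the fingers measure 114 mm over their backs; the gripper's body (76 mm by 85 mm) begins 54 mm behind the grasp point. The pads swing forward as they close: fully open they stand 13 mm farther back than shut.
Start: joints at [1.028, 0.181, 1.607, -0, 1.354, -0.206], TCP at [0.19, 0.543, 0.25] pointing down, gripper open.
Joint ranges: [-2.99, 2.99], [-0.89, 2.07], [0.3, 2.58], [-1.14, 4.28], [0, 2.63], [-3.12, 3.12]. Speed limits (rad/s): [2.57, 2.57, 3.01, 3.14, 3.14, 3.14].

### API

Orientations are given as a unit quaternion [w, x, y, z].
In Python, from bench import ctrl gives the robot as it stands.
- The arm moves only by the tool send_rows, never from a script. Its arguments are lists of equal length, an entry for each row: "dr": the turn, a rotation vector about the tool's x, y, z in units of 6 degrees (1.0 is 6 degrees), a list of three; "xyz": the shift along the tool's x, y, z in cm, a list of three; "jaw": the opening in per cent of the stroke, from 0 (shut) to 100 (fully open). In form: {"dr": [[wx, wy, wz], ...], "xyz": [[dx, dy, dz], ...], "jaw": [jaw, ...]}. A call has exactly 8 rows; each row is the pose to reach, as a shift and turn from the pose commanded when the call began, along the tool's axes at that moment; what a row does not reach only later rows make up. A row lasts 1/8 s, in which the tool goes at most 62.5 mm and 10.7 degrees, less where a joint would pass 70% of its speed; a pose out of reach is approached as far as the arm can. A call with a gripper value outside its range is refused whole. The fingers move at their own pace and stop on an object; the grip force is fixed at half the most. Time passes only in rows, so rows that repeat a pose let the fingers close, or fill a call up. It gives the time, the measured TCP pose, the force, the opening and the grip force at its end, in the units of the state.
- ctrl.get_obs(): the state, without advancing time (a new reading comes with each control period).
- ctrl.camera(name): name is "side" or "top"; returns the picture (480x640x3 uint8, red, green, blue); there is no depth.
- ctrl.calibration(name): a dict with "camera_matrix" (3x3 intrinsics, pixels), "world_from_camera" (4x4, takes a point from camera to world coordinates). Camera axes: x right, y up, looking along -z (the intrinsics and any distortion apply to the point x, -y, -z); pixel columns grow to the right and rows downward; lengths in m; the calibration is good to about 2 mm. A picture is of the moment at which its call begins. calibration takes no time and is no camera call.
- ctrl.hand_in(): hands the job in; it is judged then, once.
The state is a dict: "time_s": time; "q": joint angles; "dq": joint speeds; "joint_efforts": joint torques, N m; "eef_pos": TCP position; "eef_rot": TCP orientation; "wrist_force": force on the tool from outside, world axes, zero at the start; "torque": the same for the moment, N m; "opening": opening from 0.0 (shut) to 1.0 (fully open); "grasp_force": force on a finger pad.
Only numpy, scipy, OpenCV 4.12 (cv2) and the standard library are available. Lean on these libraries where they do the work, as an engineer would, in place of code of your own. Each camera call takes 0.05 s, during which the arm holds its last target. There are 200 camera calls.

### The job

Take the wing nut off the spice grinder so that its burr can be cleaned: the nut has a left-hand (reverse) thread, so it comes undone clockwise seen from above. Undo it without wrenching, pull it off only when you feel that it has come free, and set it down gently, wings up, in the middle of the white plate on the hob, leaving everything else alone.

Things in the scene. Friction and masses are not known exactly. Their poses are not given: they have to be found in the camera images.
- grinder: Table-top spice grinder, hopper off: round black housing 116 mm across, 84 mm high, fixed, outlet chute on its -x side, low grey collar (96 mm across, top at 93 mm) round the burr. Origin at the centre of its underside, z up along the spindle and nut axis. Contact from the nut of more than 25 N damages it.
- burr_top (a point): Point on the spindle axis 90 mm above the grinder's underside: the face of the steel burr carrier under the nut. The carrier is sprung (about 6 N when right down, 3.5 N at the top of its 5 mm travel) and presses the nut up against its thread, which makes friction when turning. The spindle is locked: it does not turn with the nut.
- nut: Loose wing nut, about 0.09 kg, screwed on the spindle: brass skirt 44 mm across, 25 mm high, with a red wing bar on top: 44 mm long (its x), 12 mm wide (its y), 21 mm high. Origin at the centre of the skirt's underside, 90 to 95 mm above the grinder's underside when screwed on; z up. Steep LEFT-HAND thread. About 2 mm of sideways play.
- nut_wings (a point): Centre of the nut's red wing bar, 35.5 mm above the nut's origin, 10.5 mm below its top. The thread: turned clockwise from above (yaw decreasing) the nut rises and comes free after 0.6 to 1.9 rad, different every time and not visible; it stays free for about 0.2 rad more, then meets a hard stop. Turned anticlockwise it jams within 0.1 to 1.2 rad.
- nut_mouth (a point): Centre of the nut's open underside (its origin). Before it is free the nut can be raised at most 5 mm above its lowest position (underside 90 mm above the grinder's) before the thread holds it; once free it lifts straight off, and is clear of the spindle 20 mm above that position.
- plate: White dinner plate, 190 mm across, 22 mm high at the rim, lying level and immovable on the hob's grate. Origin at the centre of its underside; the flat middle is 8 mm above the origin and reaches 45 mm from the centre. Contact from the nut of more than 60 N damages it.
- spice_jar: Bystander: loose spice jar, 41 mm across, 105 mm high, dark lid; origin at the centre of its underside.
- mill_3: Bystander: loose salt shaker with a grey top, 44 mm across, 90 mm high; origin at the centre of its underside.
Things that resemble listed ones, but are neither listed nor needed, are in the scene too. There is more than one size of the nut; the one meant has the size given above.

How it is judged:
On the way:
1. the nut is off the spindle, lifted clear above it (z of nut in the frame of grinder above 0.12 m and horizontal distance between nut and grinder below 0.06 m), for 0.05 s.
At the end, for the whole second after the job is handed in: The nut stands at rest, wings up (within 0.15 rad), on the flat middle of the plate, its centre within 35 mm of the plate's centre, released (horizontal distance between nut and plate below 0.035 m and z of nut in the frame of plate between 0.004 and 0.014 m and angle between nut's own z axis and vertical below 0.15 rad and linear speed of nut below 0.02 m/s); the robot touches nothing.
It fails at once if the nut is wrenched or pulled against the grinder with more than 25 N (contact force between nut and grinder above 25 N).
It fails at once if the nut is pressed on the plate with more than 60 N (contact force between nut and plate above 60 N).
It fails at once if the nut is dropped: let go over the plate with its underside more than 12 mm above the plate's flat middle (contact force between nut and the fingers below 0.05 N and contact force between nut and grinder below 0.01 N and z of nut in the frame of plate above 0.02 m and horizontal distance between nut and plate below 0.12 m).
It fails at once if the spice jar is disturbed (20 mm) (distance of spice_jar from where it was at the start of the episode above 0.02 m).
It fails at once if the salt shaker is disturbed (20 mm) (distance of mill_3 from where it was at the start of the episode above 0.02 m).
It also fails if it takes over 69 s, if anything falls off the work surface, if the arm or the gripper's body presses on something with over 40 N, if the wrist force passes 120 N, or if a joint passes its speed limit or range.

## Working session

There is one attempt and no reset: what is moved stays moved. The work goes in short steps, Python scripts to look and compute and a tool call to move; the robot and the scene stay as the last step left them, time stands still between calls to the robot, and variables do not carry over. Pictures are saved under pics/ and viewed, at most 10 in all, crops included, and the job is handed in when it is done.

Besides the shell and the picture viewer there is one more tool, called after "Request:" as name(argument=value, ...) on one line, values as JSON. send_rows: Moves the arm, as the interface text tells. Its arguments: {"type":"object","properties":{"dr":{"type":"array","items":{"type":"array","items":{"type":"number"}}},"xyz":{"type":"array","items":{"type":"array","items":{"type":"number"}}},"jaw":{"type":"array","items":{"type":"number"}}},"required":["dr","xyz","jaw"]}

```bash
mkdir -p pics; ls
cat > h.py <<'E'
from bench import ctrl
import numpy as np, cv2
def snap(n,f):
    im=np.ascontiguousarray(ctrl.camera(n)); cv2.imwrite('pics/'+f,im[:,:,::-1]); return im
def ray(n,u,v):
    c=ctrl.calibration(n);K=np.array(c['camera_matrix']);T=np.array(c['world_from_camera'])
    d=np.linalg.inv(K)@[u,v,1]; d=T[:3,:3]@[d[0],-d[1],-d[2]]
    return T[:3,3],d
def onz(n,u,v,z):
    o,d=ray(n,u,v); return o+d*(z-o[2])/d[2]
def proj(n,p):
    c=ctrl.calibration(n);K=np.array(c['camera_matrix']);T=np.array(c['world_from_camera'])
    q=T[:3,:3].T@(np.array(p)-T[:3,3]); q=K@[q[0],-q[1],-q[2]]; return q[:2]/q[2]
def two(a,b):
    (o1,d1),(o2,d2)=ray('top',*a),ray('side',*b)
    s=np.linalg.lstsq(np.c_[d1,-d2],o2-o1,rcond=None)[0]
    p,q=o1+d1*s[0],o2+d2*s[1]; return (p+q)/2,np.linalg.norm(p-q)
E
python3 - <<'E'
from h import *
for n in('top','side'):
    snap(n,n+'0.png'); c=ctrl.calibration(n); print(n,c)
print(ctrl.get_obs(),ctrl.tip_extent)
E
```

```text
pics
top {'camera_matrix': array([[520.25803886,   0.        , 310.05698723],
       [  0.        , 520.25803886, 240.17733966],
       [  0.        ,   0.        ,   1.        ]]), 'world_from_camera': array([[-0.00857191,  0.98257082, -0.18569091,  0.37601766],
       [-0.99996212, -0.00814206,  0.00307738, -0.10190797],
       [ 0.00151184,  0.18571026,  0.98260339,  1.36383622],
       [ 0.        ,  0.        ,  0.        ,  1.        ]])}
side {'camera_matrix': array([[582.87299472,   0.        , 313.68712155],
       [  0.        , 582.87299472, 240.74990586],
       [  0.        ,   0.        ,   1.        ]]), 'world_from_camera': array([[ 0.9925981 ,  0.09493135, -0.07574338,  0.51580748],
       [-0.12141316,  0.76128397, -0.6369502 , -0.83151675],
       [-0.00280432,  0.6414318 ,  0.76717494,  0.97045798],
       [ 0.        ,  0.        ,  0.        ,  1.        ]])}
{'time_s': 0.1, 'q': array([ 1.02770827e+00,  1.81452350e-01,  1.60790148e+00, -3.42312228e-05,
        1.35379344e+00, -2.06274981e-01]), 'dq': array([ 0.00091344, -0.00196919, -0.00290105,  0.00142578,  0.00057977,
        0.00027454]), 'joint_efforts': array([-3.96482765e-04, -4.45873654e+01, -3.52240241e+01, -3.92367747e-04,
        4.08955151e-03, -2.48233476e-05]), 'eef_pos': array([0.18976169, 0.54229456, 0.24948547]), 'eef_rot': array([-2.68924041e-04,  1.67607945e-01,  9.85853423e-01, -7.29497132e-04]), 'wrist_force': array([ 0.74207436, -0.19339188,  0.21353101]), 'torque': array([ 0.07146727, -0.03222141,  0.01511521]), 'grasp_force': 0.0, 'opening': 0.9980793735089039} 0.019
```

View pics/top0.png

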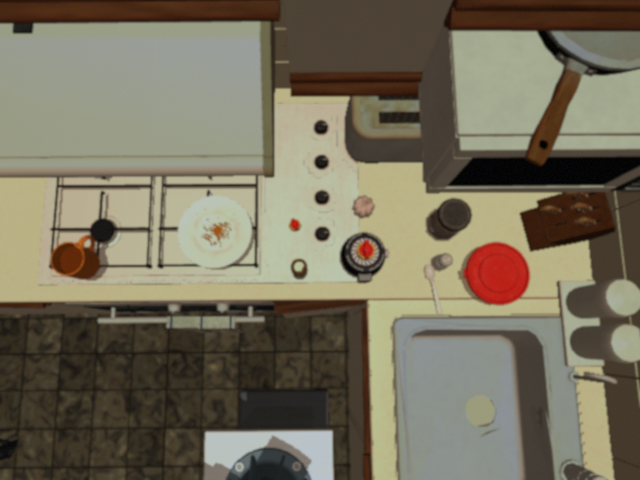

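View pics/side0.png

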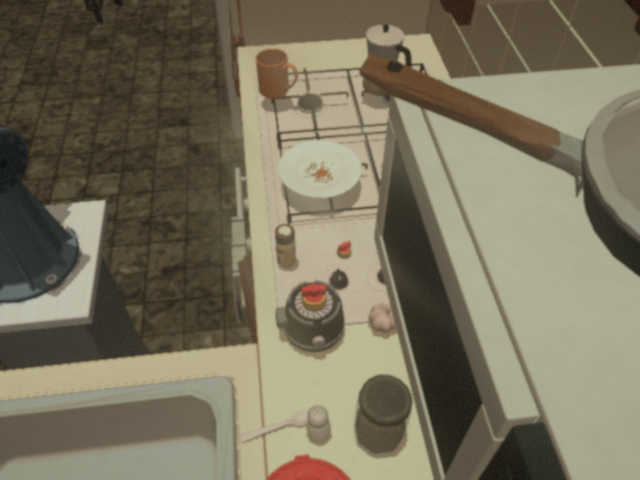

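```bash
cat > m.py <<'E'
from h import *
import sys
def red(im):
    h=cv2.cvtColor(im,cv2.COLOR_RGB2HSV); return (((h[...,0]<8)|(h[...,0]>172))&(h[...,1]>150)&(h[...,2]>90)).astype(np.uint8)
E
python3 - <<'E'
from m import *
t=cv2.imread('pics/top0.png')[:,:,::-1];s=cv2.imread('pics/side0.png')[:,:,::-1]
for n,im,(u0,u1,v0,v1) in(('top',t,(280,390,200,280)),('side',s,(290,360,235,320))):
    m=red(im);w=np.zeros_like(m);w[v0:v1,u0:u1]=m[v0:v1,u0:u1]
    k,_,st,c=cv2.connectedComponentsWithStats(w)
    for i in range(1,k):
        if st[i,4]>8: print(n,st[i],c[i])
    h=cv2.cvtColor(im,cv2.COLOR_RGB2HSV)
    # dark housing
    cv2.imwrite(f'pics/{n}c.png',cv2.resize(im[max(0,v0-10):v1+80,u0-10:u1+20,::-1],None,fx=4,fy=4,interpolation=cv2.INTER_CUBIC)[:600,:800])
for nm,a,z in(('plate',(215,232),0.03),('grinder',(363,253),.09),('jar',(299,267),.1),('shaker',(442,262),.09),('nut2',(294,225),.03)):
    print(nm,onz('top',*a,z),proj('side',onz('top',*a,z)))
a=cv2.imread('pics/topc.png');b=cv2.imread('pics/sidec.png');print(a.shape,b.shape)
E
```

```text
top [291 219   8  10  56] [294.35714286 224.07142857]
top [360 241  13  17 153] [365.92810458 249.10457516]
side [340 244   6   5  14] [342.28571429 245.78571429]
side [342 249   7   3  13] [344.69230769 250.30769231]
side [302 284  23  10 136] [312.38235294 288.125     ]
side [305 294  18   8  89] [313.69662921 297.49438202]
plate [0.65191644 0.14241021 0.03      ] [322.08926059 175.60790202]
grinder [ 0.58328657 -0.23694882  0.09      ] [312.17961357 298.91844375]
jar [ 0.54824923 -0.07822309  0.1       ] [284.89112707 231.52037248]
shaker [ 0.5591166  -0.43173433  0.09      ] [311.76299012 400.79826378]
nut2 [ 0.66895472 -0.06430815  0.03      ] [343.02794644 242.96236212]
(600, 560, 3) (600, 400, 3)
```

Run:
```python
import cv2,numpy as np
t=cv2.imread('pics/top0.png')[210:290,280:400];s=cv2.imread('pics/side0.png')[215:355,265:385]
r=lambda a,f:cv2.resize(a,None,fx=f,fy=f,interpolation=cv2.INTER_CUBIC)
a=r(t,4);b=r(s,4);o=np.zeros((560,800,3),np.uint8);
a=cv2.resize(a,(360,240));b=cv2.resize(b,(440,513));o[:240,:360]=a;o[:513,360:]=b
cv2.imwrite('pics/crop0.png',o)
```

```text
(no output)
```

View pics/crop0.png

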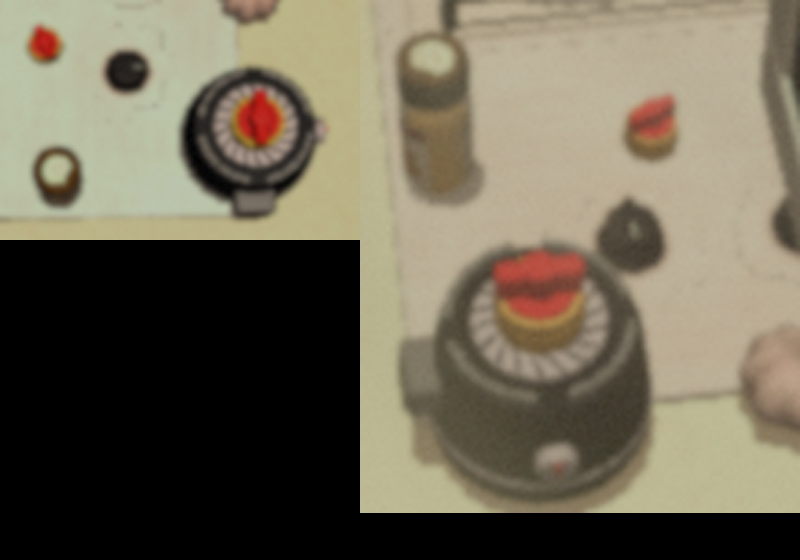

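Run:
```python
from m import *
print(two((366,249.3),(314.1,288.1)))
for z in(.13,.138,.145):
    L=onz('side',302,286.6,z);R=onz('side',326.4,284.7,z);C=onz('side',314.1,288.1,z)
    print(z,C,np.linalg.norm(R-L),np.degrees(np.arctan2(*(R-L)[[1,0]])),onz('top',366,249.3,z)); 
t=cv2.imread('pics/top0.png')[:,:,::-1]
m=red(t);m[:, :340]=0;m[:,400:]=0;m[280:]=0
v,u=np.nonzero(m);P=np.array([onz('top',a,b,.138)[:2] for a,b in zip(u,v)]);c=P.mean(0);w,V=np.linalg.eigh(np.cov((P-c).T));print(c,np.sqrt(w)*3.46,np.degrees(np.arctan2(V[1,1],V[0,1])))
# plate: bright blob fit
for n in('top','side'):
    im=cv2.imread(f'pics/{n}0.png'); hsv=cv2.cvtColor(im,cv2.COLOR_BGR2HSV)
    mm=((hsv[...,1]<30)&(hsv[...,2]>150)).astype(np.uint8)
    k,l,st,c=cv2.connectedComponentsWithStats(mm)
    p=(215,232) if n=='top' else (320,170)
    for i in range(1,k):
        if st[i,4]>300 and abs(c[i]-p).max()<25:
            print(n,st[i],c[i]); co=cv2.findContours((l==i).astype(np.uint8),0,1)[0]; e=cv2.fitEllipse(cv2.convexHull(max(co,key=len)));print(e); print([onz(n,*e[0],z) for z in(.022,.04,.06)])
```

```text
(array([ 0.58626525, -0.24036644,  0.12812856]), np.float64(0.00042257810082554914))
0.13 [ 0.58631857 -0.24163493  0.13      ] 0.04327502191969454 -1.6403850920977576 [ 0.58573402 -0.24017499  0.13      ]
0.138 [ 0.5856474 -0.2472498  0.138    ] 0.04286310343666845 -1.6403850920978413 [ 0.58437425 -0.23927849  0.138     ]
0.145 [ 0.58506013 -0.2521628   0.145     ] 0.0425026747640206 -1.6403850920978047 [ 0.58318445 -0.23849405  0.145     ]
[ 0.58486299 -0.2391205 ] [0.0262712  0.03306546] 177.29138878802644
top [178 195  64  59 925] [199.18702703 214.63243243]
((211.05337524414062, 227.1969451904297), (60.83156967163086, 71.384765625), 54.48112106323242)
[array([0.66658612, 0.15460522, 0.022     ]), array([0.6626883 , 0.15116423, 0.04      ]), array([0.65835739, 0.14734092, 0.06      ])]
```

Run:
```python
from m import *
import itertools
r={}
o=[]
for n,(u0,u1,v0,v1) in(('top',(165,268,182,282)),('side',(265,375,130,222))):
    im=cv2.imread(f'pics/{n}0.png')[v0:v1,u0:u1]; hsv=cv2.cvtColor(im,cv2.COLOR_BGR2HSV)
    print(n,'centre hsv',hsv[55 if n=='top' else 30,20:90:6].tolist())
    o.append(cv2.resize(im,(400,400),interpolation=cv2.INTER_CUBIC))
cv2.imwrite('pics/plate.png',np.hstack(o))
im=cv2.imread('pics/top0.png')[:,:,::-1];h=cv2.cvtColor(im,cv2.COLOR_RGB2HSV)
m=((h[...,2]<75)).astype(np.uint8);m[:,:335]=0;m[:,392:]=0;m[:228]=0;m[285:]=0
m=cv2.morphologyEx(m,2,np.ones((3,3),np.uint8))
c=max(cv2.findContours(m,0,1)[0],key=len);(a,b),R=cv2.minEnclosingCircle(c);e=cv2.fitEllipse(cv2.convexHull(c));print(e,a,b,R,onz('top',*e[0],.06),onz('top',*e[0],.08),e[1][0]/520*1.28)
```

```text
top centre hsv [[43, 27, 195], [34, 37, 191], [41, 33, 195], [22, 63, 171], [16, 93, 156], [36, 34, 185], [23, 68, 166], [28, 41, 173], [37, 35, 192], [33, 39, 189], [38, 39, 194], [26, 42, 139]]
side centre hsv [[32, 35, 189], [33, 36, 192], [29, 35, 190], [26, 39, 190], [30, 34, 190], [33, 36, 192], [33, 34, 194], [33, 36, 193], [33, 32, 191], [30, 34, 190], [32, 35, 191], [33, 34, 193]]
((358.0088195800781, 261.7287902832031), (26.59002113342285, 41.413917541503906), 124.97997283935547) 360.0 258.0 20.808752059936523 [ 0.56589762 -0.22687986  0.06      ] [ 0.56298498 -0.22496288  0.08      ] 0.06545235971304086
```

View pics/plate.png

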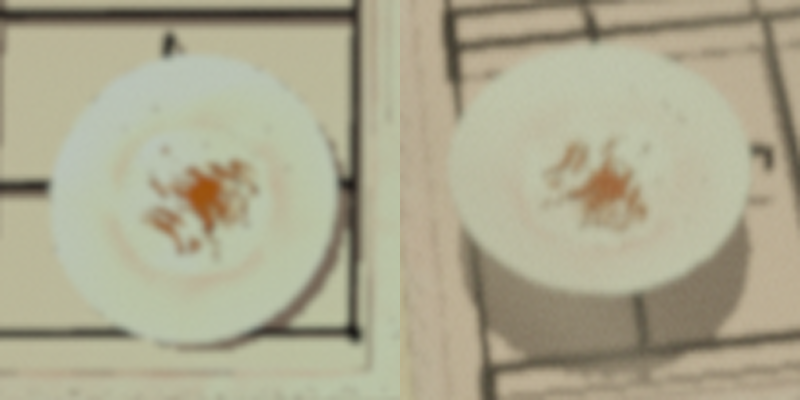

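Run:
```python
from m import *
p,e=two((215,232),(319.7,169.1));print('plate rim centre',p,e)
for n,uv in(('top',(215,232)),('side',(319.7,169.1))):print([onz(n,*uv,z).round(4) for z in(.05,.06,.07)])
# grinder housing in crops: top ellipse/ collar white ring
c=(280+251/3,210+120/3); print('collar top',onz('top',*c,.093), 'side', onz('side',265+(538-360)/3.667,215+315/3.667,.093))
for nm,a,z in(('jar',(299,267),.1),('shaker',(442,262),.09)):print(nm,onz('top',*a,z))
o=ctrl.get_obs();print(o['eef_pos'],o['eef_rot'])
from scipy.spatial.transform import Rotation as R
r=o['eef_rot'];print(R.from_quat([*r[1:],r[0]]).as_matrix().round(3))
```

```text
plate rim centre [0.64606045 0.13762026 0.05584544] 0.001001465487456462
[array([0.6478, 0.1387, 0.05  ]), array([0.6457, 0.1369, 0.06  ]), array([0.6436, 0.1351, 0.07  ])]
[array([0.6464, 0.1437, 0.05  ]), array([0.645 , 0.1331, 0.06  ]), array([0.6435, 0.1225, 0.07  ])]
collar top [ 0.59031224 -0.2384895   0.093     ] side [ 0.5849811 -0.2435562  0.093    ]
jar [ 0.54824923 -0.07822309  0.1       ]
shaker [ 0.5591166  -0.43173433  0.09      ]
[0.18976169 0.54229456 0.24948547] [-2.68924041e-04  1.67607945e-01  9.85853423e-01 -7.29497132e-04]
[[-0.944  0.33  -0.001]
 [ 0.33   0.944 -0.001]
 [ 0.    -0.002 -1.   ]]
```

```bash
cat >> m.py <<'E'
from scipy.spatial.transform import Rotation as R
def plan(p,yaw=None):
    o=ctrl.get_obs();r=o['eef_rot'];M=R.from_quat([*r[1:],r[0]]).as_matrix()
    y=np.degrees(np.arctan2(M[1,1],M[0,1]))
    print('pos',o['eef_pos'].round(4),'yaw',y.round(2),'tilt',M[:2,2].round(4),'F',o['wrist_force'].round(2),'T',o['torque'].round(2),'open',round(o['opening'],3),'g',o['grasp_force'],'t',o['time_s'],'q6',o['q'][5].round(3))
    # wanted: tool z down, y at yaw
    if yaw is None: yaw=y
    a=np.radians(yaw);Y=np.array([np.cos(a),np.sin(a),0]);Z=np.array([0,0,-1.]);W=np.c_[np.cross(Y,Z),Y,Z]
    print('xyz',(M.T@(np.array(p)-o['eef_pos'])*100).round(3),'dr',(np.degrees(R.from_matrix(M.T@W).as_rotvec())/6).round(3))
E
python3 -c "
from m import *
plan((.585,-.241,.22),88.4)"
```

```text
pos [0.1898 0.5423 0.2495] yaw 70.7 tilt [-0.0008 -0.0013] F [ 0.74 -0.19  0.21] T [ 0.07 -0.03  0.02] open 0.998 g 0.0 t 0.1 q6 -0.206
xyz [-63.19  -60.862   3.024] dr [-0.014 -0.005 -2.95 ]
```

Request:
send_rows(dr=[[0,0,-0.5],[0,0,-1],[0,0,-1.5],[0,0,-2],[0,0,-2.5],[0,0,-2.95],[0,0,-2.95],[0,0,-2.95]], xyz=[[-4,-3.9,0],[-8,-7.7,0],[-12,-11.6,0],[-16,-15.4,0],[-20,-19.3,0],[-24,-23.1,0],[-28,-27,0],[-32,-30.8,0]], jaw=[100,100,100,80,60,60,60,60])

```text
time_s: 1.1
eef_pos: [0.3906, 0.1446, 0.2502]
eef_rot: [0.0, 0.014, 1.0, 0.0]
wrist_force: [-0.2, 0.0, 0.1]
opening: 0.603
grasp_force: 0.0
```

```bash
python3 -c "
from m import *
plan((.585,-.241,.22),88.4)"
```

```text
pos [0.3906 0.1446 0.2502] yaw 88.4 tilt [0.0002 0.0001] F [-0.17  0.03  0.06] T [ 0.02 -0.04  0.05] open 0.603 g 0.0 t 1.1 q6 -1.475
xyz [-20.512 -38.      3.021] dr [0.001 0.002 0.   ]
```

Request:
send_rows(dr=[[0,0,0],[0,0,0],[0,0,0],[0,0,0],[0,0,0],[0,0,0],[0,0,0],[0,0,0]], xyz=[[-2.9,-5.4,0],[-5.8,-10.8,0],[-8.7,-16.2,0],[-11.6,-21.6,0],[-14.5,-27,0],[-17.5,-32.5,1],[-20.5,-38,2],[-20.5,-38,3]], jaw=[60,60,60,60,60,60,60,60])

```text
time_s: 2.1
eef_pos: [0.5849, -0.2432, 0.2182]
eef_rot: [-0.001, 0.016, 1.0, 0.0]
wrist_force: [-0.6, 0.2, 0.1]
opening: 0.598
grasp_force: 0.0
```

Run:
```python
from m import *
plan((.585,-.241,.145),88.4)
t=snap('top','top1.png');s=snap('side','side1.png')
cv2.imwrite('pics/c1.png',np.hstack([cv2.resize(t[200:300,310:430,::-1],(400,333)),cv2.resize(s[200:320,255:375,::-1],(400,400))[:333]]))
```

```text
pos [ 0.5849 -0.2432  0.2182] yaw 88.17 tilt [-0.0013  0.0001] F [-0.6   0.2   0.13] T [ 0.03 -0.03  0.  ] open 0.598 g 0.0 t 2.1 q6 -2.12
xyz [-0.008  0.224  7.325] dr [ 0.    -0.012 -0.038]
```

View pics/c1.png

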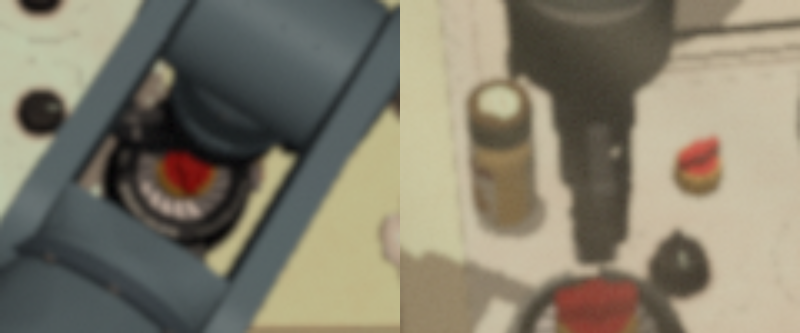

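Request:
send_rows(dr=[[0,0,0],[0,0,0],[0,0,0],[0,0,0],[0,0,0],[0,0,0],[0,0,0],[0,0,0]], xyz=[[0,0,1],[0,0,2.5],[0,0,4],[0,0,5],[0,0,6],[0,0,6.5],[0,0,6.5],[0,0,6.5]], jaw=[60,60,60,60,40,30,30,30])

```text
time_s: 3.2
eef_pos: [0.5849, -0.2395, 0.1558]
eef_rot: [0.0, 0.014, 1.0, -0.0]
wrist_force: [0.0, -0.1, 0.2]
opening: 0.302
grasp_force: 0.0
```

Run:
```python
from m import *
plan((.585,-.2405,.143),88.4)
t=snap('top','top2.png');s=snap('side','side2.png')
cv2.imwrite('pics/c2.png',np.hstack([cv2.resize(t[200:300,310:430,::-1],(400,333)),cv2.resize(s[240:320,265:361,::-1],(400,333))]))
```

```text
pos [ 0.5849 -0.2395  0.1558] yaw 88.4 tilt [ 0.0007 -0.0004] F [ 0.   -0.14  0.17] T [-0.04  0.02 -0.06] open 0.302 g 0.0 t 3.2 q6 -2.119
xyz [-0.015 -0.096  1.279] dr [-0.004  0.007 -0.   ]
```

View pics/c2.png

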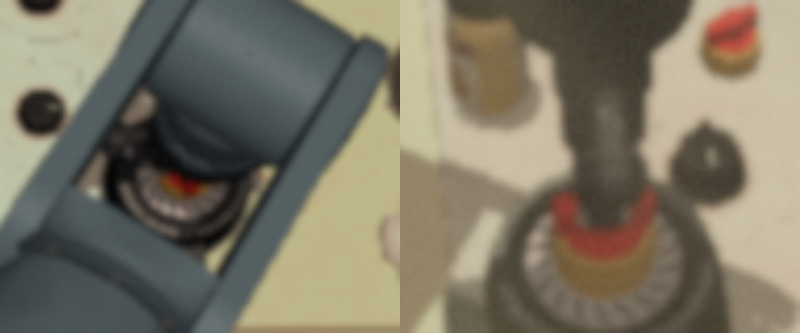

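Request:
send_rows(dr=[[0,0,0],[0,0,0],[0,0,0],[0,0,0],[0,0,0],[0,0,0],[0,0,0],[0,0,0]], xyz=[[0,-0.1,0.4],[0,-0.1,0.8],[0,-0.1,1.2],[0,-0.1,1.2],[0,-0.1,1.2],[0,-0.1,1.2],[0,-0.1,1.2],[0,-0.1,1.2]], jaw=[30,30,30,27,24,21,20,20])

```text
time_s: 4.3
eef_pos: [0.5845, -0.2405, 0.1434]
eef_rot: [0.0, 0.014, 1.0, -0.0]
wrist_force: [-1.7, -2.0, 0.2]
opening: 0.199
grasp_force: 0.8
```

```bash
python3 -c "
from m import *
plan((.585,-.241,.143),88.4)"
```

```text
pos [ 0.5845 -0.2405  0.1434] yaw 88.4 tilt [ 0.     -0.0004] F [-1.67 -2.03  0.25] T [-0.19  0.16 -0.04] open 0.199 g 0.786924697458744 t 4.3 q6 -2.12
xyz [-0.049 -0.046  0.044] dr [-0.004  0.    -0.   ]
```

Request:
send_rows(dr=[[0,0,0],[0,0,0],[0,0,0],[0,0,0],[0,0,0],[0,0,0],[0,0,0],[0,0,0]], xyz=[[0,-0.1,0],[0,-0.2,0],[0,-0.2,0],[0,-0.2,0],[0,-0.2,0],[0,-0.2,0],[0,-0.2,0],[0,-0.2,0]], jaw=[20,20,20,20,19,18,17,16])

```text
time_s: 5.3
eef_pos: [0.5845, -0.2424, 0.1433]
eef_rot: [0.0, 0.014, 1.0, -0.0]
wrist_force: [0.3, -1.0, -0.5]
opening: 0.165
grasp_force: 0.2
```

```bash
python3 -c "
from m import *
plan((.585,-.241,.143),88.4)"
```

```text
pos [ 0.5845 -0.2424  0.1433] yaw 88.41 tilt [ 0.     -0.0002] F [ 0.31 -0.95 -0.51] T [-0.08  0.    0.04] open 0.165 g 0.18403083086013794 t 5.3 q6 -2.123
xyz [-0.046  0.139  0.031] dr [-0.002  0.     0.001]
```

Request:
send_rows(dr=[[0,0,0],[0,0,0],[0,0,0],[0,0,0],[0,0,0],[0,0,0],[0,0,0],[0,0,0]], xyz=[[0,-0.05,0],[0,-0.1,0],[0,-0.1,0],[0,-0.1,0],[0,-0.1,0],[0,-0.1,0],[0,-0.1,0],[0,-0.1,0]], jaw=[16,15,14,12,9,5,0,0])

```text
time_s: 6.3
eef_pos: [0.5846, -0.2432, 0.1434]
eef_rot: [0.0, 0.014, 1.0, 0.0]
wrist_force: [-1.0, 1.6, 2.8]
opening: 0.119
grasp_force: 60.8
```

```bash
python3 -c "
from m import *
plan((.585,-.241,.143),88.4)"
```

```text
pos [ 0.5846 -0.2432  0.1434] yaw 88.41 tilt [0.0002 0.    ] F [-1.04  1.55  2.84] T [0.33 0.04 0.03] open 0.119 g 60.77797472476959 t 6.3 q6 -2.125
xyz [-0.038  0.223  0.043] dr [0.    0.002 0.001]
```

Request:
send_rows(dr=[[0,0,0.25],[0,0,0.5],[0,0,0.75],[0,0,1],[0,0,1.25],[0,0,1.5],[0,0,1.5],[0,0,1.5]], xyz=[[0,0,0],[0,0,0],[0,0,0],[0,0,0],[0,0,0],[0,0,0],[0,0,0],[0,0,0]], jaw=[0,0,0,0,0,0,0,0])

```text
time_s: 7.3
eef_pos: [0.5846, -0.2435, 0.1434]
eef_rot: [0.0, 0.092, 0.996, -0.0]
wrist_force: [0.4, -0.9, 4.0]
opening: 0.115
grasp_force: 60.9
```

```bash
python3 -c "
from m import *
plan((.585,-.241,.143),88.4)"
```

```text
pos [ 0.5846 -0.2435  0.1434] yaw 79.4 tilt [ 0.0003 -0.0003] F [ 0.35 -0.94  3.95] T [-0.09 -0.07 -0.05] open 0.115 g 60.945303440093994 t 7.3 q6 -1.968
xyz [0.002 0.249 0.04 ] dr [-0.002  0.003 -1.499]
```

Request:
send_rows(dr=[[0,0,0.3],[0,0,0.6],[0,0,0.9],[0,0,1.2],[0,0,1.5],[0,0,1.8],[0,0,2],[0,0,2]], xyz=[[0,0,0],[0,0,-0.02],[0,0,-0.04],[0,0,-0.06],[0,0,-0.08],[0,0,-0.1],[0,0,-0.1],[0,0,-0.1]], jaw=[0,0,0,0,0,0,0,0])

```text
time_s: 8.3
eef_pos: [0.5844, -0.2433, 0.1442]
eef_rot: [-0.0, 0.196, 0.981, 0.0]
wrist_force: [0.0, 0.8, 4.1]
opening: 0.122
grasp_force: 60.9
```

```bash
python3 -c "
from m import *
plan((.585,-.241,.143),88.4)"
```

```text
pos [ 0.5844 -0.2433  0.1442] yaw 67.38 tilt [-0.0002  0.0002] F [0.03 0.81 4.06] T [ 0.1   0.07 -0.02] open 0.122 g 60.88410258293152 t 8.3 q6 -1.758
xyz [0.031 0.231 0.122] dr [ 1.000e-03 -2.000e-03 -3.503e+00]
```

Request:
send_rows(dr=[[0,0,0.3],[0,0,0.6],[0,0,0.9],[0,0,1.2],[0,0,1.5],[0,0,1.8],[0,0,2],[0,0,2]], xyz=[[0,0,0],[0,0,-0.02],[0,0,-0.04],[0,0,-0.06],[0,0,-0.08],[0,0,-0.1],[0,0,-0.1],[0,0,-0.1]], jaw=[0,0,0,0,0,0,0,0])

```text
time_s: 9.3
eef_pos: [0.5844, -0.2433, 0.1451]
eef_rot: [-0.0, 0.298, 0.955, 0.0]
wrist_force: [0.6, 0.4, 1.8]
opening: 0.119
grasp_force: 60.6
```

```bash
python3 -c "
from m import *
plan((.585,-.241,.143),88.4)"
```

```text
pos [ 0.5844 -0.2433  0.1451] yaw 55.38 tilt [-0.0003  0.0002] F [0.57 0.35 1.82] T [ 0.01 -0.05 -0.03] open 0.119 g 60.57845950126648 t 9.3 q6 -1.548
xyz [0.074 0.222 0.212] dr [ 1.000e-03 -3.000e-03 -5.503e+00]
```

Request:
send_rows(dr=[[0,0,0.3],[0,0,0.6],[0,0,0.8],[0,0,0.8],[0,0,0.8],[0,0,0.8],[0,0,0.8],[0,0,0.8]], xyz=[[0,0,0],[0,0,0],[0,0,0],[0,0,-0.03],[0,0,-0.06],[0,0,-0.1],[0,0,-0.1],[0,0,-0.1]], jaw=[0,0,0,0,0,0,0,0])

```text
time_s: 10.3
eef_pos: [0.5843, -0.2432, 0.1457]
eef_rot: [-0.0, 0.337, 0.941, 0.0]
wrist_force: [2.3, -1.7, -7.1]
opening: 0.122
grasp_force: 59.5
```

```bash
python3 -c "
from m import *
plan((.585,-.241,.143),88.4)"
```

```text
pos [ 0.5843 -0.2432  0.1457] yaw 50.6 tilt [-0.0005  0.0003] F [ 2.29 -1.7  -7.12] T [-0.25 -0.58  0.04] open 0.122 g 59.531922340393066 t 10.3 q6 -1.465
xyz [0.085 0.215 0.271] dr [ 1.000e-03 -5.000e-03 -6.299e+00]
```

Request:
send_rows(dr=[[0,0,0],[0,0,0.3],[0,0,0.6],[0,0,0.9],[0,0,1],[0,0,1],[0,0,1],[0,0,1]], xyz=[[0,0,0.06],[0,0,0.06],[0,0,0.06],[0,0,0.06],[0,0,0.03],[0,0,0],[0,0,0],[0,0,0]], jaw=[0,0,0,0,0,0,0,0])

```text
time_s: 11.3
eef_pos: [0.5843, -0.2433, 0.146]
eef_rot: [-0.0, 0.386, 0.923, 0.0]
wrist_force: [1.4, -1.3, -6.9]
opening: 0.119
grasp_force: 59.5
```

Request:
send_rows(dr=[[0,0,0],[0,0,0.3],[0,0,0.6],[0,0,0.9],[0,0,1.2],[0,0,1.2],[0,0,1.2],[0,0,1.2]], xyz=[[0,0,0.06],[0,0,0.06],[0,0,0.06],[0,0,0.06],[0,0,0.03],[0,0,0],[0,0,0],[0,0,0]], jaw=[0,0,0,0,0,0,0,0])

```text
time_s: 12.3
eef_pos: [0.5845, -0.2433, 0.1462]
eef_rot: [0.0, 0.443, 0.897, 0.0]
wrist_force: [0.8, -1.3, -4.5]
opening: 0.123
grasp_force: 59.8
```

Request:
send_rows(dr=[[0,0,0],[0,0,0.3],[0,0,0.6],[0,0,0.9],[0,0,1.2],[0,0,1.2],[0,0,1.2],[0,0,1.2]], xyz=[[0,0,0.04],[0,0,0.04],[0,0,0.04],[0,0,0.04],[0,0,0.02],[0,0,0],[0,0,-0.02],[0,0,-0.02]], jaw=[0,0,0,0,0,0,0,0])

```text
time_s: 13.3
eef_pos: [0.5846, -0.2433, 0.1465]
eef_rot: [0.0, 0.498, 0.867, 0.0]
wrist_force: [1.4, -0.3, -1.0]
opening: 0.113
grasp_force: 60.2
```

Request:
send_rows(dr=[[0,0,0],[0,0,0],[0,0,0],[0,0,0],[0,0,0],[0,0,0],[0,0,0],[0,0,0]], xyz=[[0,0,-0.02],[0,0,-0.04],[0,0,-0.06],[0,0,-0.08],[0,0,-0.08],[0,0,-0.08],[0,0,-0.08],[0,0,-0.08]], jaw=[0,0,0,0,0,0,0,0])

```text
time_s: 14.3
eef_pos: [0.5843, -0.2432, 0.1468]
eef_rot: [-0.0, 0.498, 0.867, 0.0]
wrist_force: [3.7, -1.9, -11.3]
opening: 0.118
grasp_force: 59.0
```

Request:
send_rows(dr=[[0,0,0],[0,0,0.3],[0,0,0.6],[0,0,0.9],[0,0,1.2],[0,0,1.2],[0,0,1.2],[0,0,1.2]], xyz=[[0,0,0.1],[0,0,0.1],[0,0,0.1],[0,0,0.1],[0,0,0.1],[0,0,0.06],[0,0,0.03],[0,0,0.03]], jaw=[0,0,0,0,0,0,0,0])

```text
time_s: 15.3
eef_pos: [0.5845, -0.2434, 0.1469]
eef_rot: [0.0, 0.552, 0.834, -0.0]
wrist_force: [1.0, -1.3, -4.7]
opening: 0.121
grasp_force: 59.8
```

Request:
send_rows(dr=[[0,0,0],[0,0,0.3],[0,0,0.6],[0,0,0.9],[0,0,1.2],[0,0,1.2],[0,0,1.2],[0,0,1.2]], xyz=[[0,0,0.04],[0,0,0.05],[0,0,0.05],[0,0,0.05],[0,0,0.05],[0,0,0],[0,0,-0.03],[0,0,-0.03]], jaw=[0,0,0,0,0,0,0,0])

```text
time_s: 16.3
eef_pos: [0.5846, -0.2432, 0.1472]
eef_rot: [0.0, 0.603, 0.798, 0.0]
wrist_force: [2.8, 0.5, -1.3]
opening: 0.122
grasp_force: 60.3
```

Request:
send_rows(dr=[[0,0,0],[0,0,0],[0,0,0],[0,0,0],[0,0,0],[0,0,0],[0,0,0],[0,0,0]], xyz=[[0,0,-0.02],[0,0,-0.04],[0,0,-0.06],[0,0,-0.06],[0,0,-0.06],[0,0,-0.06],[0,0,-0.06],[0,0,-0.06]], jaw=[0,0,0,0,0,0,0,0])

```text
time_s: 17.3
eef_pos: [0.5843, -0.2432, 0.1475]
eef_rot: [-0.0, 0.603, 0.798, -0.0]
wrist_force: [4.6, -0.8, -9.5]
opening: 0.12
grasp_force: 59.1
```

Request:
send_rows(dr=[[0,0,0],[0,0,0.3],[0,0,0.6],[0,0,0.9],[0,0,1.2],[0,0,1.2],[0,0,1.2],[0,0,1.2]], xyz=[[0,0,0.1],[0,0,0.12],[0,0,0.12],[0,0,0.12],[0,0,0.1],[0,0,0.05],[0,0,0],[0,0,0]], jaw=[0,0,0,0,0,0,0,0])

```text
time_s: 18.3
eef_pos: [0.5844, -0.2433, 0.1476]
eef_rot: [-0.0, 0.652, 0.758, -0.0]
wrist_force: [1.2, 0.3, -2.8]
opening: 0.12
grasp_force: 60.1
```

Request:
send_rows(dr=[[0,0,0],[0,0,0],[0,0,0],[0,0,0],[0,0,0],[0,0,0],[0,0,0],[0,0,0]], xyz=[[0,0,-0.02],[0,0,-0.04],[0,0,-0.06],[0,0,-0.06],[0,0,-0.06],[0,0,-0.06],[0,0,-0.06],[0,0,-0.06]], jaw=[0,0,0,0,0,0,0,0])

```text
time_s: 19.3
eef_pos: [0.5842, -0.2431, 0.148]
eef_rot: [-0.0, 0.652, 0.758, -0.0]
wrist_force: [3.3, -1.8, -13.2]
opening: 0.123
grasp_force: 58.7
```

Request:
send_rows(dr=[[0,0,0],[0,0,0.3],[0,0,0.6],[0,0,0.9],[0,0,1.2],[0,0,1.2],[0,0,1.2],[0,0,1.2]], xyz=[[0,0,0.1],[0,0,0.12],[0,0,0.12],[0,0,0.12],[0,0,0.1],[0,0,0.05],[0,0,0],[0,0,0]], jaw=[0,0,0,0,0,0,0,0])

```text
time_s: 20.3
eef_pos: [0.5845, -0.2432, 0.1482]
eef_rot: [-0.0, 0.698, 0.716, 0.0]
wrist_force: [2.0, 0.1, -8.2]
opening: 0.115
grasp_force: 59.5
```

1.52 rad turned, still held. Continuing.

Request:
send_rows(dr=[[0,0,0],[0,0,0.3],[0,0,0.6],[0,0,0.9],[0,0,1.2],[0,0,1.2],[0,0,1.2],[0,0,1.2]], xyz=[[0,0,0.08],[0,0,0.1],[0,0,0.1],[0,0,0.1],[0,0,0.08],[0,0,0.03],[0,0,-0.01],[0,0,-0.01]], jaw=[0,0,0,0,0,0,0,0])

```text
time_s: 21.3
eef_pos: [0.5845, -0.2432, 0.1486]
eef_rot: [-0.0, 0.742, 0.67, 0.0]
wrist_force: [0.8, 2.4, -2.0]
opening: 0.118
grasp_force: 60.2
```

```bash
python3 -c "
from m import *
plan((.585,-.241,.143),88.4)"
```

```text
pos [ 0.5845 -0.2432  0.1486] yaw -5.79 tilt [0.     0.0002] F [ 0.83  2.38 -1.95] T [ 0.4  -0.13 -0.03] open 0.118 g 60.18189311027527 t 21.3 q6 -0.481
xyz [0.225 0.03  0.557] dr [ 1.0000e-03 -1.0000e-03 -1.5698e+01]
```

Test lift.

Request:
send_rows(dr=[[0,0,0],[0,0,0],[0,0,0],[0,0,0],[0,0,0],[0,0,0],[0,0,0],[0,0,0]], xyz=[[0,0,-0.02],[0,0,-0.04],[0,0,-0.06],[0,0,-0.06],[0,0,-0.06],[0,0,-0.06],[0,0,-0.06],[0,0,-0.06]], jaw=[0,0,0,0,0,0,0,0])

```text
time_s: 22.3
eef_pos: [0.5844, -0.2432, 0.149]
eef_rot: [-0.0, 0.742, 0.67, -0.0]
wrist_force: [2.3, 2.2, -5.8]
opening: 0.12
grasp_force: 59.7
```

Request:
send_rows(dr=[[0,0,0],[0,0,0.3],[0,0,0.6],[0,0,0.9],[0,0,0.9],[0,0,0.9],[0,0,0.9],[0,0,0.9]], xyz=[[0,0,0.08],[0,0,0.1],[0,0,0.1],[0,0,0.08],[0,0,0.04],[0,0,0],[0,0,-0.03],[0,0,-0.03]], jaw=[0,0,0,0,0,0,0,0])

```text
time_s: 23.3
eef_pos: [0.5846, -0.2433, 0.1494]
eef_rot: [0.0, 0.773, 0.635, 0.0]
wrist_force: [2.7, 3.6, -2.8]
opening: 0.122
grasp_force: 59.9
```

Request:
send_rows(dr=[[0,0,0],[0,0,0],[0,0,0],[0,0,0],[0,0,0],[0,0,0],[0,0,0],[0,0,0]], xyz=[[0,0,-0.02],[0,0,-0.04],[0,0,-0.06],[0,0,-0.08],[0,0,-0.08],[0,0,-0.08],[0,0,-0.08],[0,0,-0.08]], jaw=[0,0,0,0,0,0,0,0])

```text
time_s: 24.3
eef_pos: [0.5845, -0.2433, 0.1503]
eef_rot: [-0.0, 0.773, 0.635, 0.0]
wrist_force: [3.0, 3.8, -3.3]
opening: 0.117
grasp_force: 59.9
```

Run:
```python
from m import *
plan((.585,-.241,.143),88.4)
t=snap('top','top3.png');s=snap('side','side3.png')
cv2.imwrite('pics/c3.png',np.hstack([cv2.resize(t[200:300,310:430,::-1],(400,333)),cv2.resize(s[240:320,265:361,::-1],(400,333))]))
```

```text
pos [ 0.5845 -0.2433  0.1503] yaw -11.2 tilt [-0.      0.0001] F [ 3.04  3.81 -3.28] T [ 0.78 -0.44  0.03] open 0.117 g 59.88047897815704 t 24.3 q6 -0.386
xyz [0.232 0.009 0.728] dr [ 0.00e+00 -1.00e-03 -1.66e+01]
```

View pics/c3.png

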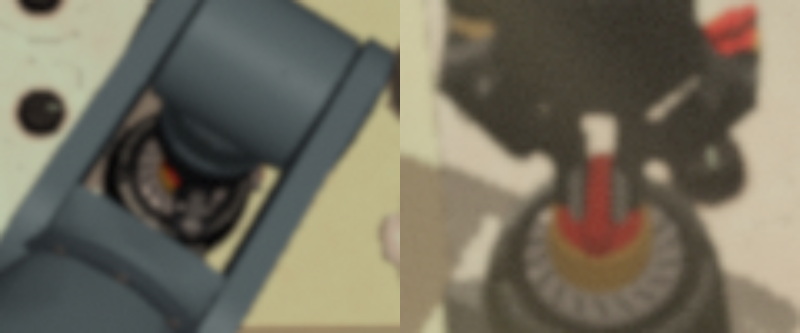

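Request:
send_rows(dr=[[0,0,0],[0,0,0],[0,0,0],[0,0,0],[0,0,0],[0,0,0],[0,0,0],[0,0,0]], xyz=[[0,0,-0.02],[0,0,-0.04],[0,0,-0.06],[0,0,-0.08],[0,0,-0.1],[0,0,-0.12],[0,0,-0.12],[0,0,-0.12]], jaw=[0,0,0,0,0,0,0,0])

```text
time_s: 25.4
eef_pos: [0.5844, -0.2433, 0.1515]
eef_rot: [-0.0, 0.773, 0.635, -0.0]
wrist_force: [1.7, 4.8, -5.1]
opening: 0.12
grasp_force: 59.7
```

Request:
send_rows(dr=[[0,0,0],[0,0,0],[0,0,0],[0,0,0],[0,0,0],[0,0,0],[0,0,0],[0,0,0]], xyz=[[0.04,0,0],[0.08,0.02,-0.03],[0.08,0.02,-0.06],[0.08,0.02,-0.1],[0.08,0.02,-0.15],[0.08,0.02,-0.2],[0.08,0.02,-0.2],[0.08,0.02,-0.2]], jaw=[0,0,0,0,0,0,0,0])

```text
time_s: 26.4
eef_pos: [0.585, -0.2428, 0.1538]
eef_rot: [0.0, 0.773, 0.635, -0.0]
wrist_force: [-0.2, 1.2, 0.2]
opening: 0.118
grasp_force: 60.4
```

Request:
send_rows(dr=[[0,0,0],[0,0,0],[0,0,0],[0,0,0],[0,0,0],[0,0,0],[0,0,0],[0,0,0]], xyz=[[0,0,-0.1],[0,0,-0.3],[0,0,-0.5],[0,0,-0.8],[0,0,-1.2],[0,0,-1.6],[0,0,-2],[0,0,-2.5]], jaw=[0,0,0,0,0,0,0,0])

```text
time_s: 27.4
eef_pos: [0.5848, -0.2425, 0.1788]
eef_rot: [-0.0, 0.773, 0.635, -0.0]
wrist_force: [-0.5, 0.4, -0.6]
opening: 0.12
grasp_force: 60.3
```

Request:
send_rows(dr=[[0,0,0],[0,0,0],[0,0,0],[0,0,0],[0,0,0],[0,0,0],[0,0,0],[0,0,0]], xyz=[[0,0,-1],[0,0,-2],[0,0,-3.5],[0,0,-5],[0,0,-6.5],[0,0,-8],[0,0,-8],[0,0,-8]], jaw=[0,0,0,0,0,0,0,0])

```text
time_s: 28.4
eef_pos: [0.5846, -0.2424, 0.2581]
eef_rot: [-0.0, 0.773, 0.635, -0.0]
wrist_force: [0.0, 0.5, -1.2]
opening: 0.124
grasp_force: 60.3
```

Run:
```python
from m import *
plan((.646,.137,.258))
s=snap('side','side4.png'); t=snap('top','top4.png')
cv2.imwrite('pics/c4.png',cv2.resize(s[190:330,240:400,::-1],(640,560)))
```

```text
pos [ 0.5846 -0.2424  0.2581] yaw -11.2 tilt [-0.0006  0.0004] F [ 0.04  0.47 -1.23] T [-0.02 -0.03  0.02] open 0.124 g 60.334346294403076 t 28.4 q6 -0.385
xyz [ 3.8413e+01 -1.3460e+00  1.8000e-02] dr [-0.006 -0.002 -0.   ]
```

View pics/c4.png

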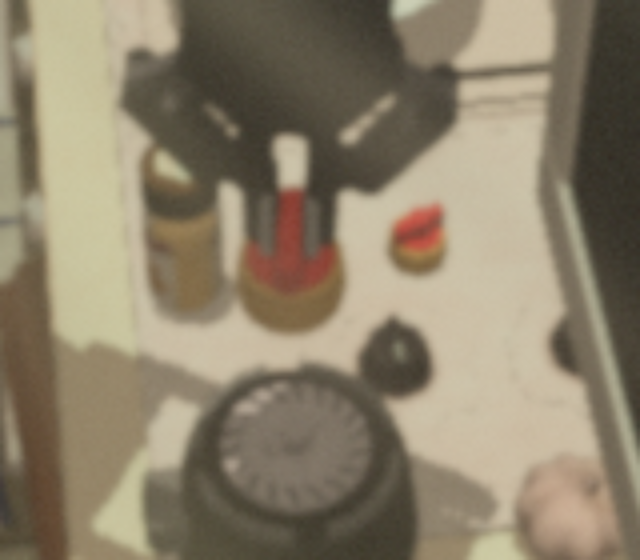

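Run:
```python
from m import *
o,d=ray('side',312.8,273.0);k=(-.2424-.022-o[1])/d[1];p=o+k*d;print(p,'mouth below tcp',.2581-p[2])
```

```text
[ 0.58155356 -0.2644      0.20542931] mouth below tcp 0.05267069490221021
```

Request:
send_rows(dr=[[0,0,0],[0,0,0],[0,0,0],[0,0,0],[0,0,0],[0,0,0],[0,0,0],[0,0,0]], xyz=[[2,-0.1,0],[5,-0.2,0],[9,-0.4,0],[13,-0.5,0],[17,-0.6,0],[21,-0.7,0],[25,-0.9,0],[29,-1,0]], jaw=[0,0,0,0,0,0,0,0])

```text
time_s: 29.5
eef_pos: [0.6308, 0.0465, 0.2581]
eef_rot: [-0.0, 0.772, 0.635, -0.0]
wrist_force: [-0.1, 0.3, -1.8]
opening: 0.118
grasp_force: 60.3
```

Request:
send_rows(dr=[[0,0,0],[0,0,0],[0,0,0],[0,0,0],[0,0,0],[0,0,0],[0,0,0],[0,0,0]], xyz=[[4,-0.1,0],[7,-0.2,0],[9,-0.3,0],[9.4,-0.3,0.5],[9.4,-0.3,2],[9.4,-0.3,4],[9.4,-0.3,6],[9.4,-0.3,7]], jaw=[0,0,0,0,0,0,0,0])

```text
time_s: 30.5
eef_pos: [0.6455, 0.136, 0.1857]
eef_rot: [-0.001, 0.773, 0.634, -0.001]
wrist_force: [0.2, -0.2, -1.4]
opening: 0.118
grasp_force: 60.3
```

Run:
```python
from m import *
plan((.646,.1375,.11))
s=snap('side','side5.png')
cv2.imwrite('pics/c5.png',cv2.resize(s[90:220,250:400,::-1],(600,520)))
```

```text
pos [0.6455 0.136  0.1857] yaw -11.25 tilt [-0.0035 -0.0002] F [ 0.24 -0.25 -1.41] T [ 0.04  0.04 -0.01] open 0.118 g 60.328863859176636 t 30.5 q6 0.224
xyz [0.166 0.041 7.57 ] dr [-0.033  0.008  0.   ]
```

View pics/c5.png

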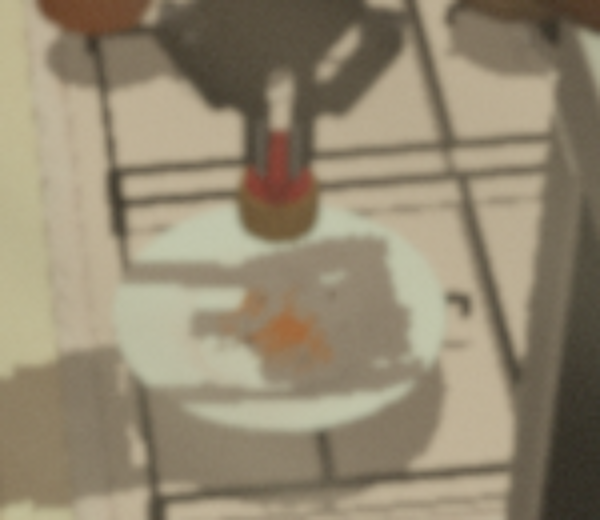

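Request:
send_rows(dr=[[0,0,0],[0,0,0],[0,0,0],[0,0,0],[0,0,0],[0,0,0],[0,0,0],[0,0,0]], xyz=[[0,0,1.5],[0,0,3],[0,0,4.5],[0,0,6],[0,0,6.8],[0,0,7.2],[0,0,7.5],[0,0,7.5]], jaw=[0,0,0,0,0,0,0,0])

```text
time_s: 31.55
eef_pos: [0.6468, 0.1367, 0.1137]
eef_rot: [0.0, 0.773, 0.635, 0.0]
wrist_force: [-0.2, -0.5, 0.3]
opening: 0.122
grasp_force: 60.3
```

Request:
send_rows(dr=[[0,0,0],[0,0,0],[0,0,0],[0,0,0],[0,0,0],[0,0,0],[0,0,0],[0,0,0]], xyz=[[0,0,0.1],[0,0,0.2],[0,0,0.3],[0,0,0.4],[0,0,0.5],[0,0,0.6],[0,0,0.6],[0,0,0.6]], jaw=[0,0,0,0,0,0,0,0])

```text
time_s: 32.55
eef_pos: [0.6467, 0.1367, 0.1075]
eef_rot: [0.0, 0.773, 0.635, 0.0]
wrist_force: [0.6, 0.5, -0.9]
opening: 0.115
grasp_force: 60.3
```

Run:
```python
from m import *
plan((.646,.1375,.11))
s=snap('side','side6.png')
cv2.imwrite('pics/c6.png',cv2.resize(s[110:220,255:385,::-1],(709,600)))
```

```text
pos [0.6467 0.1367 0.1075] yaw -11.2 tilt [0.0001 0.    ] F [ 0.64  0.54 -0.86] T [ 0.01  0.   -0.02] open 0.115 g 60.32760143280029 t 32.55 q6 0.224
xyz [ 0.07  -0.082 -0.248] dr [ 0.001 -0.     0.   ]
```

View pics/c6.png

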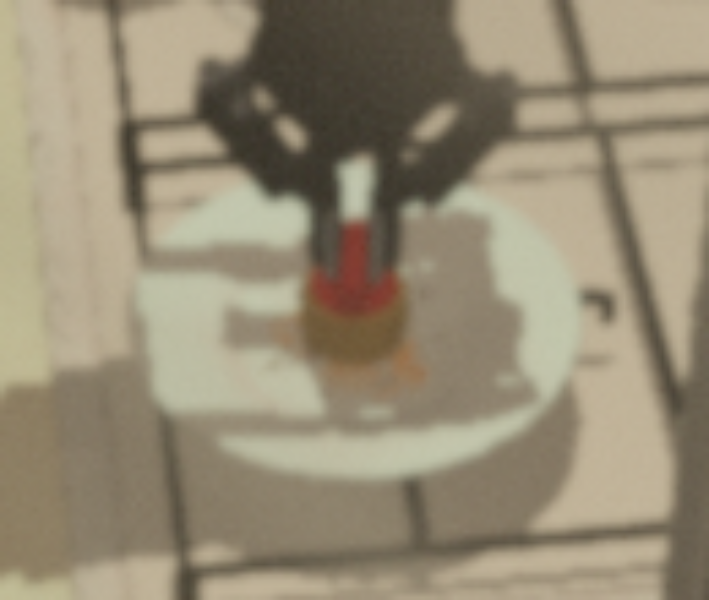

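Request:
send_rows(dr=[[0,0,0],[0,0,0],[0,0,0],[0,0,0],[0,0,0],[0,0,0],[0,0,0],[0,0,0]], xyz=[[0,0,0.1],[0,0,0.2],[0,0,0.3],[0,0,0.4],[0,0,0.5],[0,0,0.5],[0,0,0.5],[0,0,0.5]], jaw=[0,0,0,0,0,0,0,0])

```text
time_s: 33.6
eef_pos: [0.6467, 0.1367, 0.1042]
eef_rot: [0.0, 0.773, 0.635, 0.0]
wrist_force: [-4.9, -0.5, 9.6]
opening: 0.119
grasp_force: 61.6
```

Request:
send_rows(dr=[[0,0,0],[0,0,0],[0,0,0],[0,0,0],[0,0,0],[0,0,0],[0,0,0],[0,0,0]], xyz=[[0,0,-0.05],[0,0,-0.08],[0,0,-0.08],[0,0,-0.08],[0,0,-0.08],[0,0,-0.08],[0,0,-0.08],[0,0,-0.08]], jaw=[0,0,0,0,0,0,0,0])

```text
time_s: 34.6
eef_pos: [0.6467, 0.1367, 0.1042]
eef_rot: [0.0, 0.773, 0.635, -0.0]
wrist_force: [-3.8, -0.4, 6.9]
opening: 0.119
grasp_force: 61.3
```

Run:
```python
from m import *
plan((.646,.1375,.11))
o,d=ray('side',320.1,176.9);k=(.1367-.022-o[1])/d[1];print(o+k*d)
s=snap('side','side7.png');m=red(s);m[:130]=0;m[200:]=0;m[:,:300]=0;m[:,345:]=0
v,u=np.nonzero(m);print(u.min(),u.max(),v.min(),v.max(),u.mean(),v.mean())
```

```text
pos [0.6467 0.1367 0.1042] yaw -11.19 tilt [ 0.0001 -0.0001] F [-3.81 -0.41  6.93] T [-0.05  0.65  0.03] open 0.119 g 61.302913427352905 t 34.6 q6 0.225
xyz [ 0.067 -0.081 -0.584] dr [ 0.001  0.001 -0.   ]
[0.643543   0.1147     0.05328132]
313 326 153 167 319.35 161.56666666666666
```

Request:
send_rows(dr=[[0,0,0],[0,0,0],[0,0,0],[0,0,0],[0,0,0],[0,0,0],[0,0,0],[0,0,0]], xyz=[[0,0,-0.04],[0,0,-0.06],[0,0,-0.06],[0,0,-0.06],[0,0,-0.06],[0,0,-0.06],[0,0,-0.06],[0,0,-0.06]], jaw=[0,0,4,8,12,14,16,18])

```text
time_s: 35.65
eef_pos: [0.6465, 0.1366, 0.1034]
eef_rot: [-0.0, 0.773, 0.635, -0.0]
wrist_force: [0.6, 0.7, 0.9]
opening: 0.18
grasp_force: 0.0
```

Run:
```python
from m import *
plan((.646,.1375,.11))
s=snap('side','side8.png');m=red(s);m[:130]=0;m[200:]=0;m[:,:300]=0;m[:,345:]=0
v,u=np.nonzero(m);print(u.min(),u.max(),v.min(),v.max(),u.mean(),v.mean())
```

```text
pos [0.6465 0.1366 0.1034] yaw -11.2 tilt [-0.0004 -0.    ] F [0.57 0.7  0.92] T [-0.03  0.04  0.06] open 0.18 g 0.0 t 35.65 q6 0.225
xyz [ 0.076 -0.069 -0.658] dr [-0.003  0.001  0.   ]
313 326 153 167 319.75 160.7058823529412
```

Request:
send_rows(dr=[[0,0,0],[0,0,0],[0,0,0],[0,0,0],[0,0,0],[0,0,0],[0,0,0],[0,0,0]], xyz=[[0,0,0],[0,0,-0.2],[0,0,-0.6],[0,0,-1.5],[0,0,-3],[0,0,-5],[0,0,-7],[0,0,-9]], jaw=[22,28,34,40,40,40,40,40])

```text
time_s: 36.7
eef_pos: [0.6469, 0.1367, 0.196]
eef_rot: [0.0, 0.773, 0.635, 0.001]
wrist_force: [1.1, 0.1, -0.0]
opening: 0.405
grasp_force: 0.0
```

Request:
send_rows(dr=[[0,0,0],[0,0,0],[0,0,0],[0,0,0],[0,0,0],[0,0,0],[0,0,0],[0,0,0]], xyz=[[-2,0,-3],[-4,0,-5],[-7,-3,-5],[-9,-7,-5],[-10,-11,-5],[-10,-15,-5],[-10,-18,-5],[-10,-18,-5]], jaw=[40,40,40,40,40,40,40,40])

```text
time_s: 37.7
eef_pos: [0.4492, 0.0735, 0.2444]
eef_rot: [0.0, 0.773, 0.635, 0.0]
wrist_force: [1.3, -0.8, -0.1]
opening: 0.4
grasp_force: 0.0
```

Run:
```python
from m import *
plan((.646,.1375,.11))
P={}
for n,w in(('side',(300,345,130,200)),('top',(185,250,200,265))):
    s=snap(n,n+'9.png');m=red(s);q=np.zeros_like(m);q[w[2]:w[3],w[0]:w[1]]=m[w[2]:w[3],w[0]:w[1]]
    k,_,st,c=cv2.connectedComponentsWithStats(q);i=1+st[1:,4].argmax();print(n,st[i],c[i]);P[n]=c[i]
print(two(P['top'],P['side']))
# rim centre from fresh masks: pale, filled
for n,w in(('side',(265,375,130,222)),('top',(165,268,182,282))):
    im=cv2.imread(f'pics/{n}9.png')[w[2]:w[3],w[0]:w[1]];h=cv2.cvtColor(im,cv2.COLOR_BGR2HSV)
    m=((h[...,1]<45)&(h[...,2]>160)).astype(np.uint8);m=cv2.morphologyEx(m,2,np.ones((3,3),np.uint8))
    c=cv2.convexHull(max(cv2.findContours(m,0,1)[0],key=cv2.contourArea));e=cv2.fitEllipse(c);print(n,e);P[n]=np.add(e[0],(w[0],w[2]))
print(two(P['top'],P['side']))
```

```text
pos [0.4492 0.0735 0.2444] yaw -11.2 tilt [0.0004 0.    ] F [ 1.34 -0.77 -0.08] T [0.02 0.02 0.05] open 0.4 g 0.0 t 37.7 q6 0.096
xyz [10.099 18.059 13.445] dr [ 0.003 -0.001  0.   ]
side [313 153  14  15 106] [319.64150943 161.28301887]
top [205 224  17  13 141] [213.07801418 229.45390071]
(array([0.64679268, 0.13818774, 0.07951436]), np.float64(0.002896469150249065))
side ((54.57309341430664, 38.26295471191406), (57.80024337768555, 83.54974365234375), 90.68910217285156)
top ((49.64114761352539, 47.9163932800293), (70.86729431152344, 85.2126235961914), 58.98977279663086)
(array([0.64824113, 0.13778548, 0.05906546]), np.float64(0.006122582250952918))
```

```bash
python3 -c "
from bench import ctrl
print(ctrl.hand_in())"
```

```text
the job is handed in; nothing more can be done
None
```

The nut came free after about 1.7 rad clockwise, was lifted off without wrenching and stands wings up near the middle of the plate, within a few millimetres by the last camera fix; I handed the job in at about 38 s, and it returned no verdict.

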